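Open the spice carousel and present the red-lidded jar

TASK

First fold the clear cover of the spice carousel up until it stands upright and leave it standing there; only then turn the carousel until the jar with the red lid faces the front, right behind the yellow mark on the stand. Finish while still gripping one of the carousel's jars, holding the turntable still in that position: do not let go at the end. Leave the other kitchen things on the counter where they are.

Things in the scene. Friction and masses are not known exactly. Their poses are not given: they have to be found in the camera images.
- stand: Square pale wooden plinth of the spice carousel, 240 x 240 x 12 mm, fixed. Origin: centre of its underside, on the turntable's axis; z up. Its front (own -x direction) is the edge with the yellow mark; the cover's hinge runs along its back edge on two steel posts (12 mm square, tops 112 mm above the counter, at x +113, y +/-112 mm).
- front_mark (a point): Small yellow bar (20 x 8 mm) painted on the plinth's top at the middle of its front edge, 107 mm from the turntable's axis: the front.
- carousel: White turntable, 188 mm across, turning endlessly and freely (0.03 N m) both ways about its z axis; origin on the axis, 14 mm above the counter. Five jars of 41 mm diameter are clipped fast to it 72 degrees apart on a 66 mm radius; round lids 38 mm wide, 20 mm high, tops 87 mm above the counter. A 24 mm steel stub on the axis ends 67 mm up. Red-lidded jar in its own -x direction.
- red_lid (a point): Centre of the top face of the marked jar's lid, 87 mm above the counter, 66 mm from the turntable's axis. It is the only red lid (with a white dot); the other four are dark grey.
- cover (a joint): Angle of the clear cover panel about its hinge: 0 = lying level over the jars, 1.571 = standing upright, limit 2.0 (leaning back). Stiff hinge (0.55 N m of friction, about 3 to 5 N at the bar): it stays where it is left.
- cover_hinge (a point): Middle of the cover's hinge line, 105 mm above the counter, 115 mm behind the turntable's axis (stand's +x). The hinge line is parallel to the stand's y axis.
- cover_bar (a point): Middle of the cover's round steel handle bar: 10 mm thick, 110 mm long, parallel to the hinge, 232 mm from it in the panel's plane. The clear panel (180 x 200 x 5 mm) ends 184 mm from the hinge: a 43 mm open gap lets the bar be pinched from above. Cover level: bar at the stand's front, 105 mm above the counter; upright: above the hinge at 337 mm.
- salt_jar: Bystander: white ceramic salt jar with wooden cap, 56 diameter, 85 tall, beside the left edge of the carousel stand (mm). Origin: middle of its underside.
- pepper_mill: Bystander: turned wooden pepper mill, 54 diameter, 137 tall, beside the right edge of the carousel stand (mm). Origin: middle of its underside.
- mug: Bystander: blue mug, 80 diameter, 90 tall, far left (mm). Origin: middle of its underside.
- bowl: Bystander: white bowl, 120 diameter, 50 tall, front left (mm). Origin: middle of its underside.
- oil_bottle: Bystander: green glass oil bottle, 64 diameter, 220 tall, left (mm). Origin: middle of its underside.
- spoon: Bystander: wooden spoon 220 long lying on the counter to the right (mm). Origin: on its underside; its own x axis runs along it.
- jam_jar: Bystander: amber jam jar with white cap, 66 diameter, 100 tall, to the right (mm). Origin: middle of its underside.

How it is judged (in metres and radians):
On the way, in this order (a step that is already met when the one before it is completed fails the run):
1. the cover has been folded up to upright (value of joint cover between 1.4 and 1.74 rad), for 0.2 s.
2. the red-lidded jar faces the front and the gripper holds the carousel still (x of red_lid in the frame of stand below -0.06 m and y of red_lid in the frame of stand between -0.012 and 0.012 m and angular speed of carousel below 0.08 rad/s and contact force between the fingers and carousel above 2 N), for 0.2 s.
At the end, for the whole second after the job is handed in: The cover stands upright (within 10 degrees), the red lid is at the front of the stand, within 12 mm sideways of the line from the turntable's axis to the yellow mark (about 10 degrees), and the turntable is at rest, held by the fingers with more than 2 N (all of step 1 and all of step 2); the arm keeps its last pose, push and grip.
It fails at once if the salt jar or the pepper mill is knocked over or shoved away (more than 40 mm) (distance of any of salt_jar, pepper_mill from where it was at the start of the episode above 0.04 m or angle between any of salt_jar, pepper_mill's own z axis and vertical above 0.6 rad).
It fails at once if the mug, oil bottle or bowl is knocked over or shoved away (more than 40 mm) (distance of any of mug, oil_bottle, bowl from where it was at the start of the episode above 0.04 m or angle between any of mug, oil_bottle, bowl's own z axis and vertical above 0.6 rad).
It fails at once if the spoon or the jam jar is knocked over or shoved away (more than 40 mm) (distance of any of spoon, jam_jar from where it was at the start of the episode above 0.04 m or angle between jam_jar's own z axis and vertical above 0.6 rad).
It also fails if it takes over 72 s, if anything falls off the work surface, if the arm or the gripper's body presses on something with over 40 N, if the wrist force passes 120 N, or if a joint passes its speed limit or range.

ROBOT

A 6-joint arm with a two-finger parallel gripper is mounted at the origin on the work surface. World frame = base frame: x ahead of the robot, y to its left, z up, the work surface at z = 0. Lengths are in mm, angles in degrees, forces in N, time in s.
With the tool pointing down it reaches from about 350 to 850 mm from the base axis. Payload 8.1 kg.
Tool frame: the origin (TCP) lies midway between the tips of the shut fingers; the grasp point (between the pads) lies 19 mm behind it; z points along the fingers, y is the line along which they close (so a half turn about z gives the same grasp; the last joint's range is limited). The gripper opens to 85 mm and grips with 20 to 120 N. Pads are 22 mm wide; open, the fingers measure 114 mm over their backs; the gripper's body (76 mm by 85 mm) begins 54 mm behind the grasp point. The pads swing forward as they close: fully open they stand 13 mm farther back than shut.
Start: joints at [68.503, 7.471, 85.268, -0, 87.261, -4.893], TCP at [171.434, 574.992, 231.292] pointing down, gripper open.
Joint ranges: [-169.43, 169.43], [-51.17, 129.36], [1.28, 143.12], [-76.62, 256.62], [0, 156.53], [-152.29, 152.29]. Speed limits (degrees/s): [136.94, 136.94, 159.86, 180, 180, 180].

INTERFACE

Orientations are given as [roll, pitch, yaw] about the fixed x, y, z axes, in that order (R = Rz(yaw) Ry(pitch) Rx(roll)).
In Python, from bench import r gives the robot as it stands.
- The arm moves only by the tool jog_arm, called after "Emit:" as name(argument=value, ...) on one line, values as JSON. Schema: {"type":"object","properties":{"motion":{"type":"array","items":{"type":"array","prefixItems":[{"type":"array","items":{"type":"number"},"minItems":3,"maxItems":3},{"type":"array","items":{"type":"number"},"minItems":3,"maxItems":3},{"type":"number"}],"minItems":3,"maxItems":3},"minItems":1,"maxItems":8},"force":{"type":"number"},"only":{"type":"string"},"quiet":{"type":"boolean"},"lines":{"type":"string"}},"required":["motion"],"additionalProperties":false}. motion is a list of rows, 1 to 8 of them, each written [[rx, ry, rz], [dx, dy, dz], opening]: a rotation vector rx, ry, rz in parts of the range, where 1.0 means 90 degrees, then dx, dy, dz in a scale on which 1.0 is 0.5 m, then the finger opening in mm; each row is the pose to reach, as a shift and turn from the pose commanded when the call began, along the tool's axes at that moment; what a row does not reach only later rows make up. A row lasts 1/8 s, in which the tool goes at most 62.5 mm and 10.7 degrees, less where a joint would pass 70% of its speed; a pose out of reach is approached as far as the arm can. The fingers move at their own pace and stop on an object; force is the grip in N (left out, the last holds). Time passes only in rows, so rows that do not move let the fingers close. The tool returns the time, the measured TCP pose, the force, the opening and the grip force at its end. only (a regular expression) keeps the lines of the reply that match it, lines (a string "A,B") keeps lines A to B, and quiet returns only ok. Shift and turn numbers lie between -1 and 1, and a call with a number outside is refused. Input that does not fit is refused with a message, and nothing moves.
- r.sense(): the state, without advancing time (a new reading comes with each control period).
- r.snapshot(name): name is "side" or "top" or "wrist"; returns a dict with "pixels" (480x640x3 uint8, blue, green, red), "fx", "fy", "cx", "cy" (pixels), "D" ([k1, k2, p1, p2, k3] as OpenCV has them; the pictures are not rectified), "pose" (4x4, takes a point from camera to world coordinates). Camera axes: x right, y up, looking along -z (the intrinsics and any distortion apply to the point x, -y, -z); pixel columns grow to the right and rows downward; lengths in mm; the calibration is good to about 2 mm. A picture is of the moment at which its call begins. There is no depth.
- r.hand_in(): hands the job in; it is judged then, once.
The state is a dict: "time": time; "joint_pos": joint angles; "qd": joint speeds; "joint_efforts": joint torques, N m; "tool_pos": TCP position; "tcp_rot": TCP orientation; "ft_force": force on the tool from outside, world axes, zero at the start; "wrist_torque": the same for the moment, N m; "finger_gap": finger opening in mm; "grip_force": force on a finger pad.
Only numpy, scipy, OpenCV 4.12 (cv2) and the standard library are available. Lean on these libraries where they do the work, as an engineer would, in place of code of your own. Each camera call takes 0.05 s, during which the arm holds its last target. There are 200 camera calls.

## Working session

There is one attempt and no reset: what is moved stays moved. The work goes in short steps, Python scripts to look and compute and a tool call to move; the robot and the scene stay as the last step left them, time stands still between calls to the robot, and variables do not carry over. Pictures are saved under pics/ and viewed, at most 10 in all, crops included, and the job is handed in when it is done.

```bash
ls; mkdir -p pics; cat > h.py <<'E'
import numpy as np,cv2
from bench import r
def snap(n,f=None):
    s=r.snapshot(n)
    if f: cv2.imwrite('pics/'+f,s['pixels'])
    return s
def ray(s,uv):
    K=np.array([[s['fx'],0,s['cx']],[0,s['fy'],s['cy']],[0,0,1]])
    p=cv2.undistortPoints(np.array([[uv]],float),K,np.array(s['D'],float))[0,0]
    P=np.array(s['pose']);return P[:3,3],P[:3,:3]@np.array([p[0],-p[1],-1])
def onz(s,uv,z):
    o,d=ray(s,uv);return o+d*(z-o[2])/d[2]
E
python3 - <<'E'
from h import *
for n in('top','side'):
    s=snap(n,n+'1.png');print(n,np.round(s['pose'],2).tolist(),s['fx'],s['D'])
print(r.sense())
E
```

```text
bench.py
pics
top [[0.02, 0.99, -0.12, 367.39], [-1.0, 0.02, -0.01, -10.24], [-0.01, 0.12, 0.99, 1386.43], [0.0, 0.0, 0.0, 1.0]] 561.9287819666405 [-0.05236157  0.          0.          0.          0.        ]
side [[0.89, 0.27, -0.37, -15.32], [-0.46, 0.55, -0.7, -1044.59], [0.01, 0.79, 0.62, 1019.48], [0.0, 0.0, 0.0, 1.0]] 566.8476279120283 [-0.08995834  0.          0.          0.          0.        ]
{'time': 0.1, 'joint_pos': array([ 6.85030101e+01,  7.51220358e+00,  8.53222420e+01, -1.12711847e-03,
        8.72622099e+01, -4.89239257e+00]), 'qd': array([ 0.04984401, -0.04414556, -0.09056511,  0.0237533 , -0.06670001,
       -0.07488202]), 'joint_efforts': array([ 3.50541968e-04, -5.70950496e+01, -5.01942623e+01, -2.82175597e-04,
        8.13616585e-03,  4.67759514e-05]), 'tool_pos': array([171.25636893, 574.52508118, 230.34215175]), 'tcp_rot': array([-1.79903601e+02, -7.12158212e-03,  1.63395451e+02]), 'ft_force': array([-0.74720684,  0.6907896 , -0.68746006]), 'wrist_torque': array([ 0.04620122,  0.02194613, -0.03274326]), 'grip_force': 0.0, 'finger_gap': 85.02675581726436}
```

View pics/top1.png

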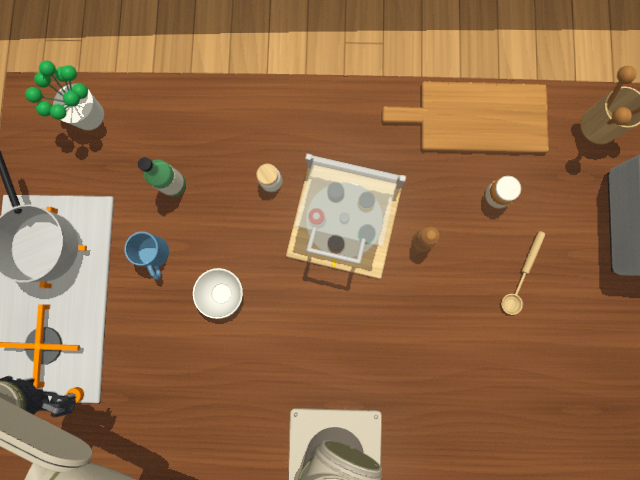

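View pics/side1.png

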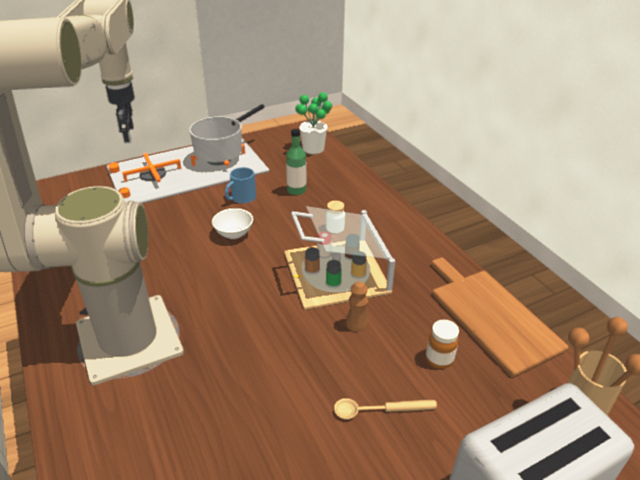

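Top: stand around (345,215), yellow mark near (334,264), red lid (316,216) seen through the cover, bar near (336,256). Side: bar ends near (294,213) and (328,242). Enlarging both for accurate pixels.

```bash
python3 - <<'E'
from h import *
a=cv2.imread('pics/top1.png')[145:295,270:420];b=cv2.imread('pics/side1.png')[190:310,270:410]
cv2.imwrite('pics/c1.png',np.hstack([cv2.resize(a,(400,400),interpolation=2),cv2.resize(b[:, :140],(400,343),interpolation=2).copy() if 0 else cv2.copyMakeBorder(cv2.resize(b,(400,343),interpolation=2),0,57,0,0,0)]))
for n in('top','side'):
    I=cv2.imread(f'pics/{n}1.png');H=cv2.cvtColor(I,cv2.COLOR_BGR2HSV)
    for nm,lo,hi in(('yellow',(22,200,180),(32,255,255)),('red',(0,90,120),(6,255,255)),('red2',(172,70,120),(180,255,255))):
        m=cv2.inRange(H,lo,hi);k,_,st,c=cv2.connectedComponentsWithStats(m)
        print(n,nm,[(st[i,4],np.round(c[i],1).tolist()) for i in range(1,k) if st[i,4]>4])
E
```

```text
top yellow [(np.int32(9), [333.3, 263.7])]
top red []
top red2 []
side yellow []
side red [(np.int32(20), [319.8, 235.0]), (np.int32(56), [326.3, 239.0])]
side red2 []
```

View pics/c1.png

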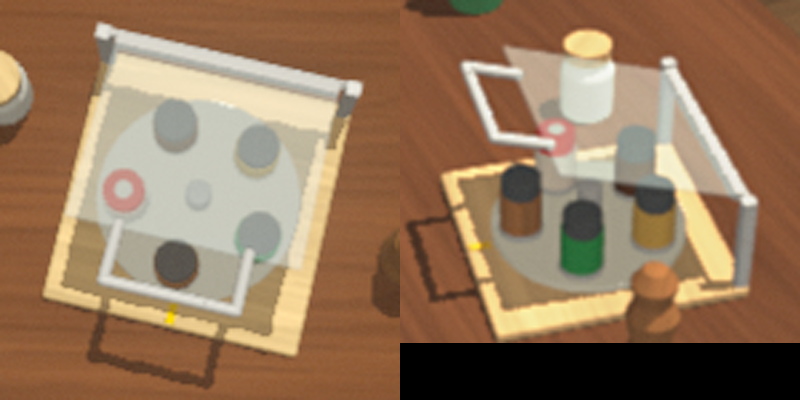

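The crop shows the cover level with bar ends at crop (104,281)/(240,310) in top and (66,66)/(92,137) in side; stub at (198,193), red lid at (124,190), posts at (104,32)/(352,90).

```bash
python3 - <<'E'
from h import *
t=r.snapshot('top');s=r.snapshot('side')
T=lambda u,v:(270+u/2.667-.3,145+v/2.667-.3);S=lambda u,v:(270+u/2.857-.3,190+v/2.857-.3)
def tri(a,b):
    o1,d1=ray(t,a);o2,d2=ray(s,b);k=np.linalg.lstsq(np.c_[d1,-d2],o2-o1,rcond=None)[0]
    p,q=o1+k[0]*d1,o2+k[1]*d2;return ((p+q)/2).round(1),np.linalg.norm(p-q).round(1)
ax=onz(t,T(198,193),67);mk=onz(t,(333.3,263.7),12);red=onz(t,T(124,190),87)
print('axis',ax,'mark',mk,np.linalg.norm((mk-ax)[:2]),'red',red,np.linalg.norm((red-ax)[:2]))
pl,pr=onz(t,T(104,30),112),onz(t,T(353,88),112);print('posts',pl,pr,np.linalg.norm(pl-pr),(pl+pr)/2)
fl,fr=onz(t,T(44,297),12),onz(t,T(296,355),12);print('front',fl,fr,np.linalg.norm(fl-fr),(fl+fr)/2)
print('barL',tri(T(104,281),S(66,66)),'barR',tri(T(240,310),S(92,137)))
for a,b in((pl,pr),(fl,fr)):
    d=b-a; print('yaw of +x',np.degrees(np.arctan2(d[0],-d[1])))
d=ax-mk;print(np.degrees(np.arctan2(d[1],d[0])))
for n,uv,z in(('salt',(268,172),85),('mill',(429,234),137),('oil',(147,164),220)):print(n,onz(t,uv,z))
E
```

```text
axis [567.17102268 -10.86566867  67.        ] mark [459.52637431  12.6206258   12.        ] 110.17702278111426 red [565.37458634  54.10221286  87.        ] 64.9927135442599
posts [702.44359409  74.32956727 112.        ] [ 655.40427533 -143.22640663  112.        ] 222.5832412676156 [678.92393471 -34.44841968 112.        ]
front [475.60008216 128.72215852  12.        ] [ 427.72062202 -103.78949976   12.        ] 237.39021449879183 [451.66035209  12.46632938  12.        ]
barL (array([473.9,  64. , 185.8]), np.float64(4.3)) barR (array([450.8, -44.9, 187. ]), np.float64(8.9))
yaw of +x -12.200516347554156
yaw of +x -11.63585918623371
-12.308112030898265
salt [668.58127707 171.56068635  85.        ]
mill [ 522.49943758 -202.03409459  137.        ]
oil [650.08747537 414.36089416 220.        ]
```

```bash
cat >> h.py <<'E'
from scipy.spatial.transform import Rotation as Ro
def go(pos,rpy,frm=None):
    q=r.sense();p0=np.array(q['tool_pos']) if frm is None else np.array(frm[0]);a=q['tcp_rot'] if frm is None else frm[1]
    R0=Ro.from_euler('xyz',a,degrees=True);R1=Ro.from_euler('xyz',rpy,degrees=True)
    print('rot',(R0.inv()*R1).as_rotvec(degrees=True).round(2),'shift',R0.inv().apply(np.array(pos)-p0).round(1))
E
python3 -c "
from h import *
go([464,10,270],[180,0,77.9],([171.4,575,231.3],[180,0,163.4]))"
```

```text
rot [ 0.  -0.  85.5] shift [-441.8 -457.9  -38.7]
```

Careful with the scale: shifts go in shares of 0.5 m and turns go in shares of 90 degrees. That gives: -280 mm / 500 = -0.56, -240 mm / 500 = -0.48, 80 degrees / 90 = 0.8889.

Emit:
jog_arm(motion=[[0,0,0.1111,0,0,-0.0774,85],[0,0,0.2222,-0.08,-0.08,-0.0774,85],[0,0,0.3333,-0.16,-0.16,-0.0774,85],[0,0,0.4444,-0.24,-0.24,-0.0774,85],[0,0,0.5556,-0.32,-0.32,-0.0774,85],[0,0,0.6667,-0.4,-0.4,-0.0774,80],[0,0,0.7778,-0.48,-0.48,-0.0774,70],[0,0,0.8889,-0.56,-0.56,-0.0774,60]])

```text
refused: motion[0]: [0, 0, 0.1111, 0, 0, -0.0774, 85] is too long (schema: maxItems 3). Nothing was moved.
```

The call was refused and nothing moved: it wants rows with the three-number parts in brackets of their own. Same move again in that form.

Emit:
jog_arm(motion=[[[0,0,0.1111],[0,0,-0.0774],85],[[0,0,0.2222],[-0.08,-0.08,-0.0774],85],[[0,0,0.3333],[-0.16,-0.16,-0.0774],85],[[0,0,0.4444],[-0.24,-0.24,-0.0774],85],[[0,0,0.5556],[-0.32,-0.32,-0.0774],85],[[0,0,0.6667],[-0.4,-0.4,-0.0774],80],[[0,0,0.7778],[-0.48,-0.48,-0.0774],70],[[0,0,0.8889],[-0.56,-0.56,-0.0774],60]])

```text
time: 1.2
tool_pos: [360.2, 225.0, 270.0]
tcp_rot: [180.0, -0.0, 83.1]
ft_force: [0.5, 0.3, -0.4]
finger_gap: 60.2
grip_force: 0.0
```

```bash
python3 -c "
from h import *
q=r.sense();print(q['tcp_rot']);go([464,10,270],[180,0,77.9])"
```

```text
[ 1.79972785e+02 -1.47393901e-02  8.30843460e+01]
rot [ 0.03 -0.02  5.18] shift [-200.9  128.9    0. ]
```

Converted, -201 mm / 500 = -0.402, -150 mm / 500 = -0.3, 5.2 degrees / 90 = 0.0578.

Emit:
jog_arm(motion=[[[0,0,0.0222],[-0.1,0.064,0],50],[[0,0,0.0444],[-0.2,0.128,0],45],[[0,0,0.0556],[-0.3,0.194,0],42],[[0,0,0.0578],[-0.402,0.258,0],42],[[0,0,0.0578],[-0.402,0.258,0],42],[[0,0,0.0578],[-0.402,0.258,0],42]])

```text
time: 1.95
tool_pos: [464.6, 12.1, 269.7]
tcp_rot: [-180.0, -0.0, 78.1]
ft_force: [0.3, 1.1, -0.1]
finger_gap: 41.9
grip_force: 0.0
```

```bash
python3 -c "
from h import *
snap('wrist','w1.png')"
```

```text
(no output)
```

View pics/w1.png

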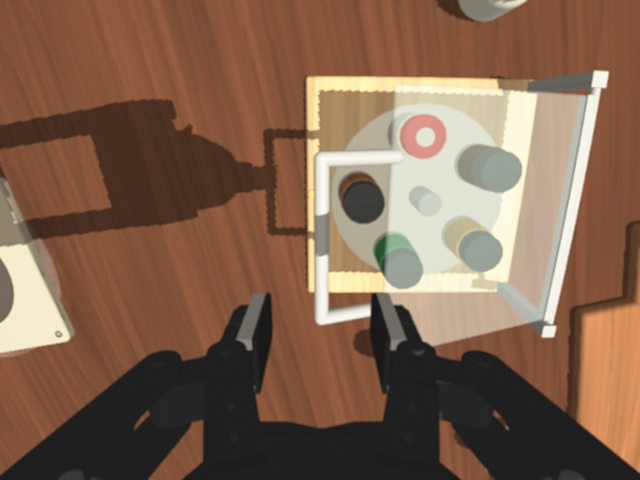

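Wrist view: bar along column ~322 (rows 155–320), the fingertips at columns 270 and 372, red lid at (424,136). Bar lies centred between the fingers; a ray gives its position.

```bash
python3 -c "
from h import *
s=r.snapshot('wrist')
a,b=onz(s,(322,155),186),onz(s,(321,320),186);print(a,b,np.linalg.norm(a-b),(a+b)/2)
print(onz(s,(424,136),87))
m=(a+b)/2;go([464,10,167],[180,0,77.9])"
```

```text
[476.00970658  68.58190591 186.        ] [452.72174819 -40.7811082  186.        ] 111.81501626300125 [464.36572739  13.90039886 186.        ]
[562.71812758  57.41039011  87.        ]
rot [-0.01 -0.02  0.37] shift [ -3.2   0.2 103. ]
```

Converted, 102 mm / 500 = 0.204, 95 mm / 500 = 0.19.

Emit:
jog_arm(motion=[[[0,0,0],[0,0,0.08],42],[[0,0,0],[0,0,0.15],42],[[0,0,0],[0,0,0.19],42],[[0,0,0],[0,0,0.204],42],[[0,0,0],[0,0,0.204],42]], force=30)

```text
time: 2.68
tool_pos: [464.7, 13.0, 168.3]
tcp_rot: [180.0, -0.0, 78.3]
ft_force: [0.7, -1.2, 1.1]
finger_gap: 42.0
grip_force: 0.0
```

Emit:
jog_arm(motion=[[[0,0,0],[0,0,0],5],[[0,0,0],[0,0,0],5],[[0,0,0],[0,0,0],5],[[0,0,0],[0,0,0],5],[[0,0,0],[0,0,0],5],[[0,0,0],[0,0,0],5]], force=30)

```text
time: 3.42
tool_pos: [464.5, 12.4, 168.5]
tcp_rot: [-180.0, -0.0, 78.2]
ft_force: [-4.9, 1.8, 3.2]
finger_gap: 8.9
grip_force: 29.6
```

```bash
python3 -c "
from h import *
for n in('top','side'):cv2.imwrite('pics/x'+n+'.png',r.snapshot(n)['pixels'])"
```

```text
(no output)
```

Converted, -82 mm / 500 = -0.164, -70 mm / 500 = -0.14.

Emit:
jog_arm(motion=[[[0,0,0],[0,0.01,-0.028],5],[[0,0,0],[0,0.026,-0.06],5],[[0,0,0],[0,0.042,-0.088],5],[[0,0,0],[0,0.06,-0.114],5],[[0,0,0],[0,0.08,-0.14],5],[[0,0,0],[0,0.102,-0.164],5],[[0,0,0],[0,0.102,-0.164],5]])

```text
time: 4.4
tool_pos: [514.1, 2.0, 253.9]
tcp_rot: [-179.9, -0.0, 78.2]
ft_force: [-19.0, 4.2, 19.3]
finger_gap: 8.5
grip_force: 31.1
```

Converted, -2 mm / 500 = -0.004.

Emit:
jog_arm(motion=[[[0,0,0],[0,-0.004,-0.004],5],[[0,0,0],[0,-0.004,-0.004],5]])

```text
time: 4.65
tool_pos: [513.3, 2.1, 253.5]
tcp_rot: [179.9, -0.0, 78.2]
ft_force: [-2.2, 1.6, 3.8]
finger_gap: 8.2
grip_force: 30.2
```

Emit:
jog_arm(motion=[[[0,0,0],[0,0.01,-0.014],5],[[0,0,0],[0,0.022,-0.026],5],[[0,0,0],[0,0.022,-0.026],5]])

```text
time: 5.03
tool_pos: [524.5, -0.3, 265.4]
tcp_rot: [179.9, -0.0, 78.2]
ft_force: [4.2, 1.2, -4.1]
finger_gap: 8.4
grip_force: 29.7
```

Converted, 25 mm / 500 = 0.05, -20 mm / 500 = -0.04.

Emit:
jog_arm(motion=[[[0,0,0],[0,0.024,-0.021],5],[[0,0,0],[0,0.05,-0.04],5],[[0,0,0],[0,0.05,-0.04],5]])

```text
time: 5.4
tool_pos: [548.8, -5.5, 286.0]
tcp_rot: [179.9, -0.0, 78.2]
ft_force: [-0.3, 1.3, 1.4]
finger_gap: 8.5
grip_force: 31.0
```

Converted, 28 mm / 500 = 0.056, -16 mm / 500 = -0.032.

Emit:
jog_arm(motion=[[[0,0,0],[0,0.028,-0.017],5],[[0,0,0],[0,0.056,-0.032],5],[[0,0,0],[0,0.056,-0.032],5]])

```text
time: 5.78
tool_pos: [575.9, -11.1, 303.2]
tcp_rot: [179.9, 0.0, 78.2]
ft_force: [-3.1, 1.7, 8.6]
finger_gap: 8.1
grip_force: 31.4
```

Emit:
jog_arm(motion=[[[0,0,0],[0,0.03,-0.0134],5],[[0,0,0],[0,0.06,-0.024],5],[[0,0,0],[0,0.06,-0.024],5]])

```text
time: 6.15
tool_pos: [605.6, -17.4, 315.3]
tcp_rot: [179.8, 0.0, 78.2]
ft_force: [-0.9, 1.0, 8.5]
finger_gap: 8.7
grip_force: 31.8
```

Converted, 50 mm / 500 = 0.1, 37 mm / 500 = 0.074.

Emit:
jog_arm(motion=[[[0,0,0],[0,0.024,-0.009],5],[[0,0,0],[0,0.05,-0.015],5],[[0,0,0],[0,0.074,-0.02],5],[[0,0,0],[0,0.1,-0.024],5],[[0,0,0],[0,0.1,-0.024],5]])

```text
time: 6.78
tool_pos: [654.5, -27.7, 326.2]
tcp_rot: [179.8, 0.0, 78.2]
ft_force: [1.7, 0.3, 4.2]
finger_gap: 8.5
grip_force: 31.6
```

Emit:
jog_arm(motion=[[[0,0,0],[0,0.024,-0.002],5],[[0,0,0],[0,0.048,-0.003],5],[[0,0,0],[0,0.048,-0.003],5],[[0,0,0],[0,0.048,-0.003],5]])

```text
time: 7.28
tool_pos: [677.3, -32.6, 327.1]
tcp_rot: [179.9, 0.0, 78.2]
ft_force: [1.6, -1.6, 3.2]
finger_gap: 8.4
grip_force: 31.9
```

```bash
python3 - <<'E'
from h import *
for n in('top','side'):
    I=snap(n)['pixels'];cv2.imwrite('pics/%s2.png'%n,I)
a=cv2.imread('pics/top2.png')[100:300,250:450];b=cv2.imread('pics/side2.png')[130:330,240:440]
cv2.imwrite('pics/c2.png',cv2.resize(np.hstack([a,b]),(800,400),interpolation=2))
E
```

```text
(no output)
```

View pics/c2.png

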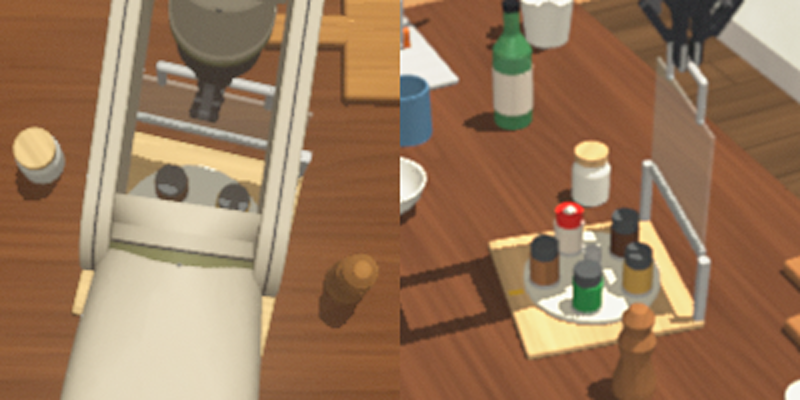

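Top: arm hides part, jar lids at the back remain untouched; side: cover stands upright (panel crop (680,150)), red lid at crop (570,215), nothing disturbed.

Emit:
jog_arm(motion=[[[0,0,0],[0,0,0],35],[[0,0,0],[0,0,0],35],[[0,0,0],[0,0,0],35],[[0,0,0],[0,0,0],35]])

```text
time: 7.88
tool_pos: [677.1, -32.2, 326.2]
tcp_rot: [-180.0, 0.0, 78.2]
ft_force: [-0.3, 0.5, -0.5]
finger_gap: 35.2
grip_force: 0.0
```

Emit:
jog_arm(motion=[[[0,0,0],[0,0,-0.06],35],[[0,0,0],[0,0,-0.14],35],[[0,0,0],[0,-0.08,-0.16],35],[[0,0,0],[0,-0.18,-0.16],45],[[0,0,0],[0,-0.28,-0.16],60],[[0,0,0],[0,-0.38,-0.16],60],[[0,0,0],[0,-0.48,-0.16],60],[[0,0,0],[0,-0.48,-0.16],60]])

```text
time: 8.88
tool_pos: [440.0, 17.5, 407.7]
tcp_rot: [179.9, -0.0, 78.2]
ft_force: [0.2, -0.4, -0.8]
finger_gap: 60.1
grip_force: 0.0
```

```bash
python3 - <<'E'
from h import *
w=snap('wrist','w3.png');s=snap('side','s3.png')
P=np.array(s['pose'])
I=cv2.imread('pics/s3.png')[150:320,270:430]
cv2.imwrite('pics/c3.png',np.hstack([cv2.resize(w['pixels'],(480,360),interpolation=3),cv2.copyMakeBorder(cv2.resize(I,(320,340),interpolation=2),0,20,0,0,0)]))
E
```

```text
(no output)
```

View pics/c3.png

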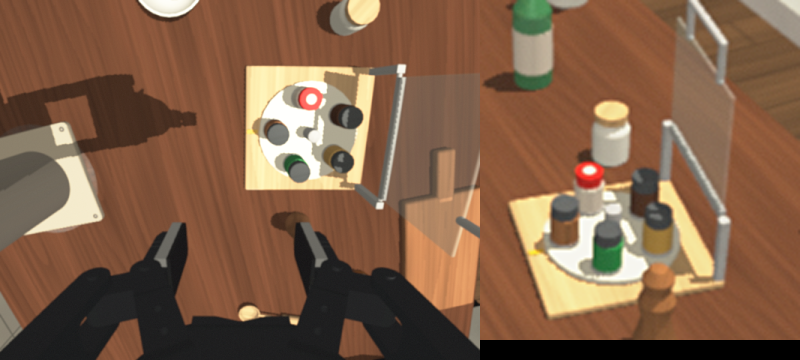

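Wrist: red lid near (413,131) full-res, stub (419,179), mark (340,175), plinth corners (328,88),(328,252); cover stays upright. Measuring by masks.

```bash
python3 - <<'E'
from h import *
w=r.snapshot('wrist');I=w['pixels'];H=cv2.cvtColor(I,cv2.COLOR_BGR2HSV)
def bl(lo,hi,box=(300,70,520,290)):
    m=cv2.inRange(H,lo,hi);z=np.zeros_like(m);x0,y0,x1,y1=box;z[y0:y1,x0:x1]=m[y0:y1,x0:x1]
    k,_,st,c=cv2.connectedComponentsWithStats(z);return sorted([(int(st[i,4]),c[i].round(1).tolist()) for i in range(1,k) if st[i,4]>10],reverse=True)[:3]
# red ellipse (filled): top face outline
R=cv2.inRange(H,(0,150,170),(8,255,255))|cv2.inRange(H,(172,150,170),(180,255,255));R[:,:380]=0;R[200:]=0
c=max(cv2.findContours(R,0,2)[0],key=cv2.contourArea);print('red',cv2.minEnclosingCircle(c),cv2.boundingRect(c))
wd=cv2.inRange(H[88:180,395:432],(0,0,200),(180,60,255));W=np.zeros_like(R);W[115:150,395:432]=cv2.inRange(H[115:150,395:432],(0,0,190),(180,90,255))
k,_,st,cc=cv2.connectedComponentsWithStats(W);dots=[(int(st[i,4]),cc[i].round(1).tolist()) for i in range(1,k)];print('dot',dots)
print('yel',bl((24,180,180),(32,255,255)))
d=max(dots)[1];print('dot xy',onz(w,d,87))
for n,uv,z in(('stub',(419,179),67),('mark',bl((24,180,180),(32,255,255))[0][1],12),('fl',(328,88),12),('fr',(328,252),12)):print(n,onz(w,uv,z).round(1))
cv2.imwrite('pics/c4.png',cv2.resize(I[70:290,310:520],(630,660))[:600])
E
```

```text
red ((411.48406982421875, 131.535400390625), 15.535636901855469) (397, 117, 30, 29)
dot [(116, [423.9, 118.1]), (173, [412.9, 131.7]), (84, [427.8, 137.9]), (99, [404.9, 147.3])]
yel []
dot xy [563.86178099  55.14156094  87.        ]Traceback (most recent call last):
  File "<stdin>", line 13, in <module>
IndexError: list index out of range
```

```bash
python3 - <<'E'
from h import *
w=r.snapshot('wrist')
for n,uv,z in(('stub',(419,179),67),('mark',(340,175),12),('fl',(328,88),12),('fr',(328,252),12)):print(n,onz(w,uv,z).round(1))
cv2.imwrite('pics/c4.png',cv2.resize(w['pixels'][80:260,320:520],(800,720),interpolation=2)[:600])
E
```

```text
stub [568.3  -7.7  67. ]
mark [469.4   9.5  12. ]
fl [475.9 128.9  12. ]
fr [ 429.1 -103.    12. ]
```

View pics/c4.png

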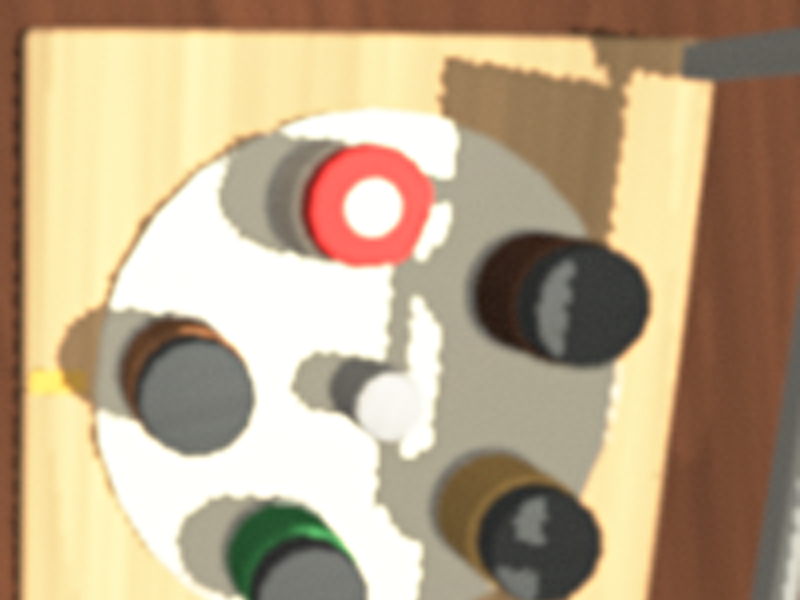

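The crop gives stub (388,405), red lid (371,206), other lids (195,393), (586,302), (541,543), mark (45,381).

```bash
python3 - <<'E'
from h import *
w=r.snapshot('wrist');f=lambda u,v,z:onz(w,(320+u/4-.4,80+v/4-.4),z)[:2]
L=np.array([f(371,206,87),f(195,393,87),f(586,302,87),f(541,543,87)])
from scipy.optimize import least_squares
k=np.radians([0,72,-72,-144])
g=lambda p:(p[:2]+66*np.c_[np.cos(p[2]+k),np.sin(p[2]+k)]-L).ravel()
o=least_squares(g,[567,-10,1.6]);p=o.x
print('fit axis',p[:2],np.degrees(p[2]),o.fun.round(1));ax=p[:2]
print('stub',f(388,405,67));m=f(45,381,12);print('mark',m)
d=ax-m;print(np.degrees(np.arctan2(d[1],d[0])),np.hypot(*d))
print('red',ax+66*np.array([np.cos(p[2]),np.sin(p[2])]))
E
```

```text
fit axis [563.96588285  -8.26059577] 91.44574260017173 [-0.9  1.9 -0.9 -0.1  1.3 -0.7  0.6 -1.1]
stub [564.77115767  -9.45521615]
mark [456.44048481  12.3422394 ]
-10.846918222611984 109.48145067283814
red [562.30068365  57.71839415]
```

```bash
python3 -c "
from h import *
go([563.5,56,200],[180,0,91.5])"
```

```text
rot [ -0.03   0.   -13.32] shift [ 63.2 110.  206.2]
```

Converted, 206 mm / 500 = 0.412, 180 mm / 500 = 0.36, -13.3 degrees / 90 = -0.1478.

Emit:
jog_arm(motion=[[[0,0,-0.0556],[0.04,0.07,0.06],60],[[0,0,-0.1111],[0.08,0.14,0.16],60],[[0,0,-0.1478],[0.1264,0.22,0.26],60],[[0,0,-0.1478],[0.1264,0.22,0.36],60],[[0,0,-0.1478],[0.1264,0.22,0.412],60],[[0,0,-0.1478],[0.1264,0.22,0.412],60]])

```text
time: 9.88
tool_pos: [561.4, 56.0, 196.5]
tcp_rot: [-179.6, -0.0, 91.5]
ft_force: [0.6, -0.2, 0.9]
finger_gap: 60.1
grip_force: 0.0
```

```bash
python3 -c "
from h import *
go([563.5,56,60],[180,0,91.5])"
```

```text
rot [-0.42 -0.   -0.02] shift [-1.000e-01  3.100e+00  1.365e+02]
```

Converted, 105 mm / 500 = 0.21, 80 mm / 500 = 0.16.

Emit:
jog_arm(motion=[[[0,0,0],[0,0.002,0.08],60],[[0,0,0],[0,0.002,0.16],60],[[0,0,0],[0,0.002,0.21],60],[[0,0,0],[0,0.002,0.21],60]])

```text
time: 10.38
tool_pos: [563.5, 56.1, 94.9]
tcp_rot: [-179.9, -0.0, 91.5]
ft_force: [0.2, 1.1, 0.7]
finger_gap: 59.8
grip_force: 0.0
```

Emit:
jog_arm(motion=[[[0,0,0],[0,0,0.024],60],[[0,0,0],[0,0,0.05],60],[[0,0,0],[0,0,0.066],60],[[0,0,0],[0,0,0.066],60]])

```text
time: 10.88
tool_pos: [563.2, 56.2, 61.6]
tcp_rot: [-179.9, -0.0, 91.5]
ft_force: [-0.0, 0.6, 1.1]
finger_gap: 60.1
grip_force: 0.0
```

Emit:
jog_arm(motion=[[[0,0,0],[0,0,0],45],[[0,0,0],[0,0,0],36],[[0,0,0],[0,0,0],30],[[0,0,0],[0,0,0],30],[[0,0,0],[0,0,0],30],[[0,0,0],[0,0,0],30]], force=30)

```text
time: 11.62
tool_pos: [564.5, 56.3, 63.3]
tcp_rot: [179.9, 0.0, 91.5]
ft_force: [-0.4, 0.1, 6.1]
finger_gap: 38.5
grip_force: 30.2
```

Converted, -18.2 mm / 500 = -0.0364, -2.6 mm / 500 = -0.0052, -16 degrees / 90 = -0.1778.

Emit:
jog_arm(motion=[[[0,0,-0.0444],[-0.0004,-0.0092,0],30],[[0,0,-0.1111],[-0.002,-0.023,0],30],[[0,0,-0.1778],[-0.0052,-0.0364,0],30],[[0,0,-0.1778],[-0.0052,-0.0364,0],30]], force=30)

```text
time: 12.12
tool_pos: [546.1, 53.0, 63.3]
tcp_rot: [179.9, 0.0, 107.6]
ft_force: [-0.3, -0.6, 5.0]
finger_gap: 38.1
grip_force: 30.3
```

Converted, -42.4 mm / 500 = -0.0848, -26.8 mm / 500 = -0.0536, -40 degrees / 90 = -0.4444.

Emit:
jog_arm(motion=[[[0,0,-0.0444],[-0.0004,-0.0092,0],30],[[0,0,-0.1111],[-0.002,-0.023,0],30],[[0,0,-0.1889],[-0.0058,-0.0386,0],30],[[0,0,-0.2667],[-0.0114,-0.0536,0],30],[[0,0,-0.3556],[-0.02,-0.07,0],30],[[0,0,-0.4444],[-0.0308,-0.0848,0],30],[[0,0,-0.4444],[-0.0308,-0.0848,0],30]])

```text
time: 13.0
tool_pos: [510.5, 25.2, 63.3]
tcp_rot: [180.0, 0.1, 147.6]
ft_force: [0.3, 0.0, 5.6]
finger_gap: 38.1
grip_force: 30.4
```

```bash
python3 -c "
from h import *
go([500.4,4,63],[180,0,168.2])"
```

```text
rot [  0.03   0.1  -20.64] shift [ -2.9 -23.3   0.3]
```

Converted, -23.2 mm / 500 = -0.0464, -16 mm / 500 = -0.032, -20.6 degrees / 90 = -0.2289.

Emit:
jog_arm(motion=[[[0,0,-0.0667],[-0.0008,-0.0138,0],30],[[0,0,-0.1556],[-0.0038,-0.032,0],30],[[0,0,-0.2289],[-0.008,-0.0464,0],30],[[0,0,-0.2289],[-0.008,-0.0464,0],30],[[0,0,-0.2289],[-0.008,-0.0464,0],30]])

```text
time: 13.62
tool_pos: [501.8, 3.9, 63.3]
tcp_rot: [180.0, 0.1, 167.9]
ft_force: [0.7, -1.5, 5.9]
finger_gap: 38.0
grip_force: 30.6
```

```bash
python3 - <<'E'
from h import *
w=snap('wrist');t=snap('top');s=snap('side')
cv2.imwrite('pics/c5.png',np.hstack([cv2.resize(w['pixels'],(400,300)),cv2.resize(s['pixels'][140:320,260:440],(400,300),interpolation=2)]))
E
```

```text
(no output)
```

View pics/c5.png

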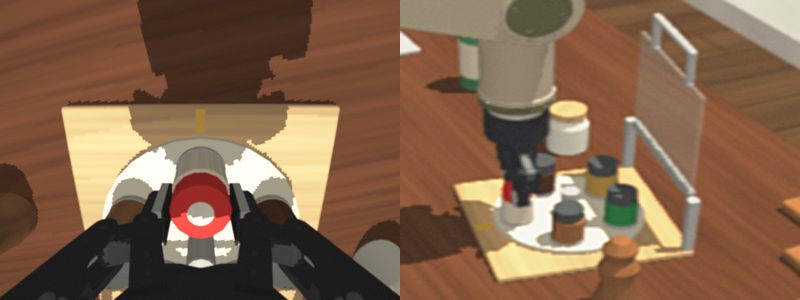

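The red lid (dot at (200,213)) lines up with the mark (200,120) between the fingers, and the cover still stands upright. I'll settle and hand in.

Emit:
jog_arm(motion=[[[0,0,0],[0,0,0],30],[[0,0,0],[0,0,0],30],[[0,0,0],[0,0,0],30],[[0,0,0],[0,0,0],30]], force=30)

```text
time: 14.28
tool_pos: [501.8, 4.0, 63.3]
tcp_rot: [-180.0, 0.1, 167.9]
ft_force: [1.1, -3.2, 5.5]
finger_gap: 38.2
grip_force: 30.6
```

```bash
python3 -c "
from h import *
print(r.hand_in())"
```

```text
the job is handed in; nothing more can be done
None
```

I handed the job in at about 14 s (limit 72 s): the cover stands upright, and the red-lidded jar is at the front mark with the gripper still holding its lid at about 30 N. The hand-in returned no verdict.

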